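Pin the vial tray and hold the filter press half down

TASK

Take the long retaining pin out of the small holder and drop it home through the hole in the press's vial tray and into the base under it, so that its head rests on the tray, and let go of it. Only then push the palm knob on top of the press 12 mm down (until the dark ring on its stem is level with the collar), never past 17 mm because that would burst the filters, and finish while still holding it there. Leave the short plug, the glassware, the bottles and the jar where they are.

Things in the scene. Friction and masses are not known exactly. Their poses are not given: they have to be found in the camera images.
- press: White bench press, fixed. Origin on the bench under the knob axis; z up, -x its front: a tongue 100 mm wide, 40 high, to 160 mm before the axis. Behind it the base is 140 (x) by 190 (y) by 40 mm, centred on the origin, with two 20 mm steel columns 150 mm apart in y and a bridge over them, 42 mm deep in x, 190 wide, 128 to 150 mm above the bench; on it a steel collar up to 158 mm.
- base_hole (a point): Centre of the mouth of the vertical blind hole in the press base, 12.5 mm wide, 34 mm deep, its mouth 40 mm above the bench, 125 mm in front of the knob axis. The tray's hole lies right above it. Axes as the press: z up.
- tray_hole (a point): Centre of the upper mouth of the 12.5 mm through hole near the front of the aluminium vial tray, on the tray's top face, 51 mm above the bench; the tray plate is 10 mm thick and 80 mm wide, and the surface around the hole is flat and free (the vials stand more than 90 mm behind it).
- tray (a joint): How far the vial tray has slid out of the press to the front, in m: 0 is fully in (as it starts), with its hole in line with the one in the base; 4 N of friction keeps it there.
- ram (a joint): How far the palm knob and its ram have been pushed down, in m: 0 at the top, where the spring returns it when let go; 0.022 fully down. Wanted: 0.012. About 5.5 N just starts it, 11.5 N holds it at 0.012 and 16.5 N fully down.
- palm_knob: Round black palm knob, 48 mm across, 18 mm high, flat on top, on a vertical 12 mm steel stem. Origin at the centre of its underside, 192 mm above the bench when up; z up. A 2 mm dark ring on the stem, 12 mm above the collar when the knob is up, sinks level with the collar's top when the knob is 12 mm down.
- knob_top (a point): Centre of the knob's flat top, 210 mm above the bench when up; it goes straight down as the knob is pressed.
- holder: Grey plastic block, 100 (x) by 45 (y) by 30 mm high, fixed to the bench; origin at the centre of its underside, x along its length. Two upright blind bores, 12.5 mm wide and 22 mm deep, 30 mm either side of its centre along x: the retaining pin stands in one, the short plug in the other, either way round.
- pin: Loose steel retaining pin, about 60 g: shank 10 mm thick, 40 long, chamfered foot; ribbed round head 22 mm across, 32 high. Stands upright, a little loosely, in the holder (foot 8 mm, head's underside 48 mm above the bench). Origin at the tip of its foot; z towards the head. Seated, its head lies on the tray and the foot is 29 mm below the mouth of the base hole.
- pin_head (a point): Middle of the pin's head, 56 mm above the foot, 16 mm above the head's underside.
- plug: A short steel plug in the holder's other bore, not to be used: a shank 10 mm thick and 30 mm long, and a flat disc head 28 mm across and 8 mm high. Origin at the tip of its foot.
- beaker: Empty glass beaker, 66 mm across, 85 mm high, standing on the bench; origin at the centre of its underside.
- bottle1: Amber bottle with a cap, 60 mm across, 140 mm high, upright; origin at the centre of its underside.
- bottle2: Larger amber bottle with a cap, 72 mm across, 165 mm high, upright; origin at the centre of its underside.
- jar: White jar, 50 mm across, 60 mm high, upright; origin at the centre of its underside.

How it is judged:
By the outcome, as a careful person would: the job done as asked, in the order asked, and still so for the second after the job is handed in, while the arm keeps its last pose, push and grip.
It also fails if it takes over 58 s, if anything falls off the work surface, if the arm or the gripper's body presses on something with over 40 N, if the wrist force passes 120 N, or if a joint passes its speed limit or range.

ROBOT

A 7-joint arm with a two-finger parallel gripper is mounted at the origin on the work surface. World frame = base frame: x ahead of the robot, y to its left, z up, the work surface at z = 0. Lengths are in m, angles in rad, forces in N, time in s.
With the tool pointing down it reaches from about 0.425 to 0.825 m from the base axis. Payload 3.6 kg.
Tool frame: the origin (TCP) lies at the very end of the fingers, on their centre line; the grasp point (between the pads) lies 19 mm behind it; z points along the fingers, y is the line along which they close (so a half turn about z gives the same grasp; the last joint's range is limited). The gripper opens to 85 mm and grips with 20 to 120 N. Pads are 22 mm wide; open, the fingers measure 114 mm over their backs; the gripper's body (76 mm by 85 mm) begins 54 mm behind the grasp point. The pads swing forward as they close: fully open they stand 13 mm farther back than shut.
Start: joints at [-1.236, 0.615, -0.013, 1.423, 0.008, 1.103, -0.04], TCP at [0.229, 0.608, 0.231] pointing down, gripper open.
Joint ranges: [-3.12, 3.12], [-0.3, 2.06], [-1.34, 1.32], [0.26, 2.42], [-1.36, 4.5], [0.01, 1.98], [-2.84, 2.84]. Speed limits (rad/s): [2.79, 2.79, 3.14, 3.14, 3.14, 3.14, 3.14].

INTERFACE

Orientations are given as a unit quaternion [x, y, z, w].
In Python, from station import arm, imaging, finish_job gives the robot as it stands. Calls block until the motion is done:
- arm.movep(position, orientation): joint-space move of the TCP to a pose.
- arm.line_to(position, velocity=0.15, ori=None): straight line of the TCP; ori=None keeps the orientation; velocity is the mean speed in m/s.
- arm.move_j(angles): joint-space move.
- arm.move_gripper(opening, effort=None): opening from 0.0 (shut) to 1.0 (fully open); effort is the grip in N (None keeps the last); returns when the fingers have stopped.
- arm.pause(seconds).
- arm.ik(position, orientation): joint angles nearest the present ones, or None.
- imaging.snapshot(name): name is "scene" or "top" or "wrist"; returns the picture (384x512x3 uint8, blue, green, red); there is no depth.
- imaging.camera_info(name): a dict with "fx", "fy", "cx", "cy" (pixels), "R" (3x3) and "t" (3): a world point X has camera coordinates R X + t; the wrist camera has in their place "T_tool_cam" (4x4, takes a point from camera to tool coordinates, whose origin is the TCP and whose axes are the flange's). Camera axes: x right, y down, z forward; pixel columns grow to the right and rows downward; lengths in m; the calibration is good to about 2 mm. A picture is of the moment at which its call begins: read the wrist's pose just before it. camera_info takes no time and is no camera call.
A pose or a line that the arm cannot do raises arm.MotionError and nothing moves.
- finish_job(): hands the job in; it is judged then, once.
Trained networks look in the newest picture that a camera, given by its name, has taken for a name from the list of things; names that differ only in an ending like _2 or _b are one class to them, and where a whole thing is asked for, a point or a joint stands for the part that bears it (a point fixed in the world has none). Each returns a list of dicts, best first, with "confidence" (0 to 1); they miss things now and then, are a little off and sometimes report something else, mostly with a low value. They report only what shows in the picture. A call takes as long as a camera call.
- imaging.trace(camera, thing): "mask" (384x512 bool, what is visible of it) and "box" ([left, top, right, bottom] in pixels, round what is visible of it).
- imaging.mark_of(camera, thing): "point" ([column, row] in pixels: a listed point, or the origin of a listed thing).
Readings, each from a call of its own:
- arm.get_time(): time.
- arm.get_joint_positions(): joint angles.
- arm.get_dq(): joint speeds.
- arm.get_effort(): joint torques, N m.
- arm.get_tool_pos(): TCP position.
- arm.get_eef_rot(): TCP orientation.
- arm.get_ft_force(): force on the tool from outside, world axes, zero at the start.
- arm.get_wrist_torque(): the same for the moment, N m.
- arm.get_opening(): opening from 0.0 (shut) to 1.0 (fully open).
- arm.get_finger_force(): force on a finger pad.
Only numpy, scipy, OpenCV 4.12 (cv2) and the standard library are available. Lean on these libraries where they do the work, as an engineer would, in place of code of your own. Each camera call takes 0.05 s, during which the arm holds its last target. There are 200 camera calls.

## Working session

There is one attempt and no reset: what is moved stays moved. The work goes in short steps, each a Python script; the robot and the scene stay as the last script left them, time stands still between calls to the robot, and variables do not carry over. Pictures are saved under pics/ and viewed, at most 10 in all, crops included, and the job is handed in when it is done.

```bash
ls; mkdir -p pics; python3 - <<'E'
from station import arm, imaging
import cv2, numpy as np
ims=[]
for c in ("scene","top"):
    im=imaging.snapshot(c); ims.append(im)
    i=imaging.camera_info(c); print(c,i["fx"],i["cx"],i["cy"],"pos",-np.array(i["R"]).T@np.array(i["t"]))
    for n in ("base_hole","tray_hole","knob_top","palm_knob","press","holder","pin","pin_head","plug","beaker","bottle1","bottle2","jar"):
        print(n,[(np.round(d["point"],1).tolist(),round(d["confidence"],2)) for d in imaging.mark_of(c,n)[:3]])
cv2.imwrite("pics/a.png",np.vstack(ims)[:, :]); 
cv2.imwrite("pics/scene.png",ims[0]);cv2.imwrite("pics/top.png",ims[1])
print(arm.get_time(),arm.get_eef_rot(),arm.get_tool_pos())
E
```

```text
pics
station.py
scene 432.65370993287183 263.97352072012677 191.8054022552236 pos [1.23249055 0.1877074  1.0076957 ]
base_hole [([281.3, 200.4], 0.84)]
tray_hole [([282.1, 200.3], 0.7), ([283.2, 244.7], 0.63)]
knob_top [([283.2, 199.6], 0.94), ([169.7, 189.9], 0.62)]
palm_knob [([280.5, 201.7], 0.9)]
press [([278.8, 245.3], 0.7)]
holder [([170.1, 187.3], 0.56), ([136.2, 226.8], 0.52)]
pin [([179.7, 178.5], 0.62)]
pin_head [([175.1, 166.0], 0.56)]
plug [([166.8, 193.5], 0.45)]
beaker [([281.8, 244.7], 0.63)]
bottle1 [([377.5, 234.5], 0.85), ([405.6, 279.7], 0.67)]
bottle2 [([377.5, 234.5], 0.85), ([405.6, 279.7], 0.67)]
jar [([134.0, 224.0], 0.88)]
top 416.28641975760195 255.09279627676088 191.65268478947766 pos [0.4024207  0.00474327 1.10633165]
base_hole [([244.8, 219.8], 0.74), ([371.5, 226.0], 0.53)]
tray_hole [([242.5, 220.8], 0.82)]
knob_top [([227.6, 159.6], 0.78), ([246.4, 223.0], 0.15)]
palm_knob [([230.2, 162.3], 0.72)]
press [([237.2, 181.6], 0.56)]
holder [([372.8, 228.9], 0.79)]
pin [([371.2, 238.1], 0.63)]
pin_head [([377.1, 234.8], 0.6), ([118.3, 168.8], 0.19)]
plug [([376.9, 217.1], 0.6)]
beaker [([344.9, 149.4], 0.95)]
bottle1 [([143.0, 209.2], 0.83), ([119.2, 169.4], 0.77), ([393.6, 170.3], 0.74)]
bottle2 [([143.0, 209.2], 0.83), ([119.2, 169.4], 0.77), ([393.6, 170.3], 0.74)]
jar [([395.9, 168.1], 0.91)]
1.4 [ 1.79407786e-01  9.83774794e-01 -1.14842565e-05 -4.04771343e-06] [0.229435   0.60814537 0.23128776]
```

View pics/scene.png

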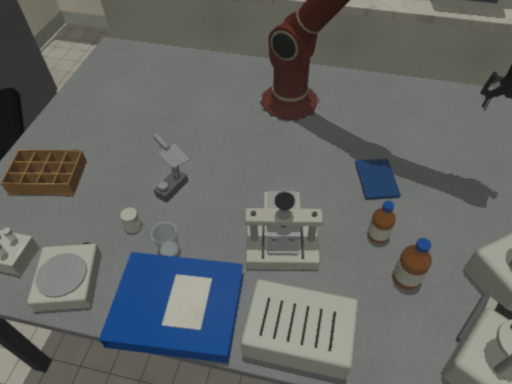

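View pics/top.png

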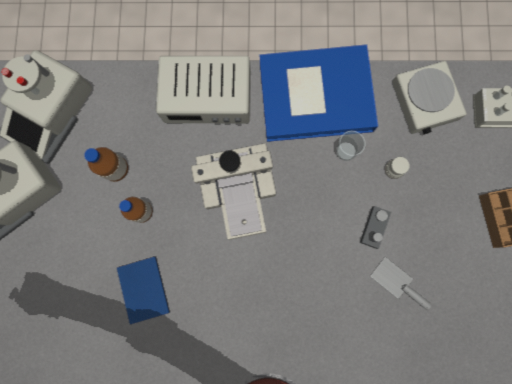

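The pictures show the press with its front towards the robot. In the top view the tray hole is at about (243,221) and the knob at (230,161). The holder is at (376,227), with a tall slim pin at the near end (378,237) and a flat disc plug at the far end (382,216).

```bash
cat > h.py <<'E'
from station import arm, imaging, finish_job
import numpy as np, cv2
from scipy.spatial.transform import Rotation as Ro
def pose(c):
    i=imaging.camera_info(c)
    if c=="wrist":
        T=np.eye(4);T[:3,:3]=Ro.from_quat(arm.get_eef_rot()).as_matrix();T[:3,3]=arm.get_tool_pos()
        return i,T@np.array(i["T_tool_cam"])
    R=np.array(i["R"]);T=np.eye(4);T[:3,:3]=R.T;T[:3,3]=-R.T@np.array(i["t"]);return i,T
def at_z(px,z,c,P=None):
    i,T=P or pose(c)
    d=T[:3,:3]@np.array([(px[0]-i["cx"])/i["fx"],(px[1]-i["cy"])/i["fy"],1])
    return T[:3,3]+d*(z-T[2,3])/d[2]
def down(yaw): # tool y axis at angle yaw from world y
    return (Ro.from_euler("z",yaw)*Ro.from_quat([0,1,0,0])).as_quat()
E
python3 - <<'E'
from h import *
for n,px,z in (("pin",(378,237.5),.08),("pinnet",(377.1,234.8),.064),("plug",(382,216),.046),("plugnet",(376.9,217.1),.008),("tray",(242.5,220.8),.051),("knob",(229,160.5),.21),("beaker",(344.9,149.4),0),("jar",(395.9,168.1),0)):
    print(n,at_z(px,z,"top").round(4))
print(at_z((175.1,166),.064,"scene").round(4),at_z((283.2,199.6),.21,"scene").round(4))
im=cv2.imread("pics/top.png")
a=cv2.resize(im[190:260,340:410],(390,390),interpolation=2);b=cv2.resize(im[140:250,185:295],(390,390),interpolation=2)
cv2.imwrite("pics/crop.png",np.hstack([a,b]))
print(np.array(imaging.camera_info("wrist")["T_tool_cam"]).round(4), imaging.camera_info("wrist")["fx"])
print([ (y,p,arm.ik(p,down(y)) is not None) for y in (-.3,0,.3,1.5,-1.5,1.2) for p in ([.3,-.29,.25],[.35,.03,.25])])
E
```

```text
pin [ 0.4496 -0.2644  0.08  ]
pinnet [ 0.4569 -0.2666  0.064 ]
plug [ 0.5055 -0.285   0.046 ]
plugnet [ 0.5061 -0.282   0.008 ]
tray [0.4887 0.0682 0.051 ]
knob [0.6086 0.091  0.21  ]
beaker [ 0.6902 -0.2034  0.    ]
jar [ 0.6395 -0.3387  0.    ]
[ 0.4451 -0.2624  0.064 ] [0.6126 0.0916 0.21  ]
[[-1.200e-03 -9.506e-01 -3.105e-01  8.020e-02]
 [ 1.000e+00 -1.000e-03 -7.000e-04  5.000e-04]
 [ 4.000e-04 -3.105e-01  9.506e-01 -1.421e-01]
 [ 0.000e+00  0.000e+00  0.000e+00  1.000e+00]] 316.24397474426615
[(-0.3, [0.3, -0.29, 0.25], True), (-0.3, [0.35, 0.03, 0.25], True), (0, [0.3, -0.29, 0.25], True), (0, [0.35, 0.03, 0.25], True), (0.3, [0.3, -0.29, 0.25], True), (0.3, [0.35, 0.03, 0.25], True), (1.5, [0.3, -0.29, 0.25], True), (1.5, [0.35, 0.03, 0.25], True), (-1.5, [0.3, -0.29, 0.25], True), (-1.5, [0.35, 0.03, 0.25], True), (1.2, [0.3, -0.29, 0.25], True), (1.2, [0.35, 0.03, 0.25], True)]
```

View pics/crop.png

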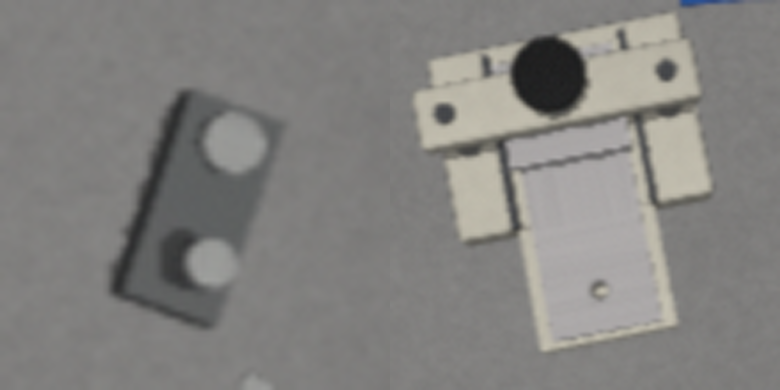

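The crop confirms it. The slim head at the near end is the pin, at (378,237) in full-image pixels, and the wide disc at the far end is the plug, at (382,216). The tray hole is at (244,222). Next I look from the wrist.

```bash
python3 - <<'E'
from h import *
p=arm.get_tool_pos(); arm.line_to([p[0],p[1],.33],velocity=.25)
yaw=-.36; q=down(yaw)
print(arm.ik([.45,-.264,.05],q))
arm.movep([.45,-.264,.30],q)
arm.line_to([.45,-.264,.2],velocity=.2)
P=pose("wrist"); im=imaging.snapshot("wrist"); cv2.imwrite("pics/w1.png",im)
for n,z in (("pin_head",.064),("pin",.008),("plug",.008),("holder",0)):
    for d in imaging.mark_of("wrist",n)[:2]: print(n,d["point"],d["confidence"],at_z(d["point"],z,"wrist",P).round(4))
for n in("pin","plug","holder"):
    for d in imaging.trace("wrist",n)[:2]: print(n,d["box"],d["confidence"])
print(arm.get_time(),arm.get_tool_pos())
E
```

```text
[ 0.30433798  0.6965442   0.28326044  1.97654591 -0.37048396  0.51811494
  2.06025714]
pin_head [254.9, 183.5] 0.63 [ 0.453  -0.2612  0.064 ]
pin [254.4, 167.2] 0.75 [ 0.4512 -0.2604  0.008 ]
plug [255.3, 220.9] 0.96 [ 0.5106 -0.2814  0.008 ]
holder [254.1, 192.6] 0.64 [ 0.4806 -0.2716  0.    ]
pin [244.2, 166.9, 267.5, 198.9] 0.94
plug [239.2, 218.0, 268.6, 243.1] 0.89
holder [227.8, 149.8, 279.8, 245.8] 0.61
6.1417 [ 0.45019416 -0.26412874  0.20049945]
```

View pics/w1.png

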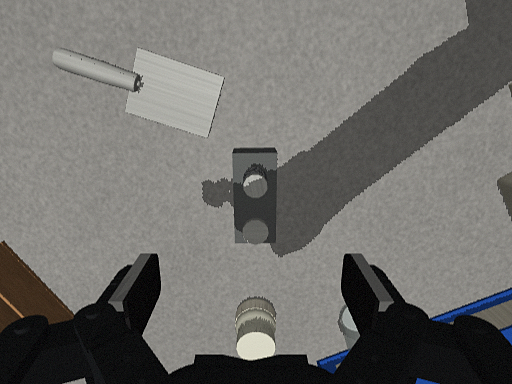

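The wrist view shows the holder upright in the image, with the pin's head top at about (256,188), the plug's disc at (254,231), and open floor on both sides for the fingers. I'll locate both tops, grasp the pin and lift it.

```bash
python3 - <<'E'
from h import *
P=pose("wrist")
a=at_z((255.8,187.5),.08,"wrist",P); b=at_z((254,230.5),.046,"wrist",P)
print(a,b,np.linalg.norm((a-b)[:2]),np.degrees(np.arctan2(*(b-a)[1::-1])))
u=(b-a)[:2]/np.linalg.norm((b-a)[:2])
g=(a[:2]+b[:2]-.06*u)/2; print(g)
yaw=np.arctan2(u[1],u[0]); q=down(yaw)
arm.move_gripper(.65,30)
arm.line_to([*g,.12],velocity=.2,ori=q)
arm.line_to([*g,.049],velocity=.08)
print(arm.get_ft_force())
arm.move_gripper(0,50); print(arm.get_opening(),arm.get_finger_force(),arm.get_ft_force(),arm.get_tool_pos())
arm.line_to([*g,.10],velocity=.1)
P=pose("wrist"); im=imaging.snapshot("wrist"); cv2.imwrite("pics/w2.png",im)
for n in("pin","pin_head"):
    for d in imaging.mark_of("wrist",n)[:2]: print(n,d["point"],d["confidence"])
print(arm.get_time(),arm.get_opening(),arm.get_ft_force())
E
```

```text
[ 0.45182079 -0.25954256  0.08      ] [ 0.50431049 -0.28045913  0.046     ] 0.05650372966665253 -21.7267364493971
[ 0.45019684 -0.25889544]
[-0.72493428 -0.06226695  0.22126986]
0.23908089086512263 48.74387741088867 [0.14876626 0.25667414 3.18755124] [ 0.45044196 -0.25907897  0.04942309]
pin [249.8, 228.1] 0.82
pin_head [249.5, 273.2] 0.69
9.35 0.24136843821367346 [ 0.13793639  0.46507198 -1.4716206 ]
```

View pics/w2.png

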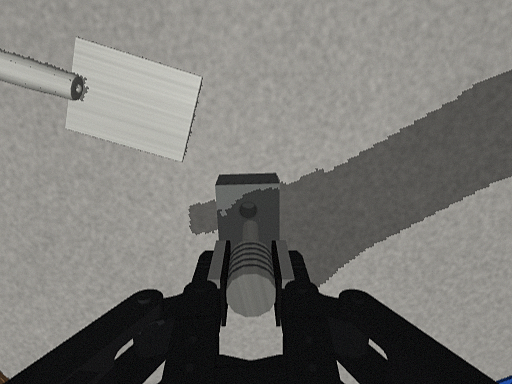

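The pin is held between the pads, with its head disc at (251,291) and its shank running up to a foot near (250,222). I'll zoom in on the foot to check for tilt.

```bash
python3 - <<'E'
from h import *
g=arm.get_tool_pos(); arm.line_to([g[0],g[1],.2],velocity=.25)
im=imaging.snapshot("wrist"); cv2.imwrite("pics/w3.png",cv2.resize(im[200:320,200:300],(500,600),interpolation=cv2.INTER_CUBIC))
for n in("pin","pin_head"):
    for d in imaging.mark_of("wrist",n)[:2]: print(n,d["point"],d["confidence"])
i=imaging.camera_info("wrist"); T=np.linalg.inv(i["T_tool_cam"])
for p in ([0,0,.041],[0,0,.001],[0,0,-.015],[0,0,-.031]):
    c=T[:3,:3]@p+T[:3,3]; print(p,i["fx"]*c[0]/c[2]+i["cx"],i["fy"]*c[1]/c[2]+i["cy"])
E
```

```text
pin [251.7, 225.5] 0.94
pin_head [248.8, 276.4] 0.7
[0, 0, 0.041] 250.04021352703035 224.65702229666502
[0, 0, 0.001] 249.89577404105563 256.3404741324389
[0, 0, -0.015] 249.81689109970716 273.64380262334214
[0, 0, -0.031] 249.71962142106256 294.9803447580627
```

View pics/w3.png

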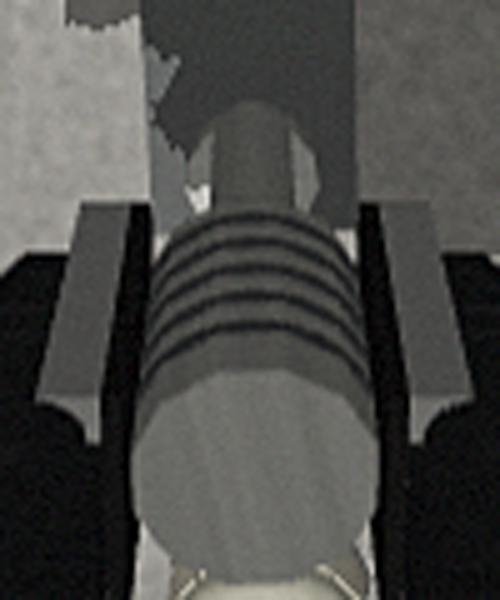

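The pin is upright in the grip. The head disc is at (251,295) and the foot at about (250.5,226), both within about 1 px of the prediction for a pin on the tool axis. Now the tray hole and the knob.

```bash
python3 - <<'E'
from h import *
q=down(.187)
arm.line_to([.475,.066,.2],velocity=.3,ori=q)
print(arm.get_joint_positions())
ims=[]
for p in ([.475,.066,.2],[.488,.072,.17]):
    arm.line_to(p,velocity=.15)
    P=pose("wrist"); im=imaging.snapshot("wrist"); ims.append(im)
    for n,z in (("tray_hole",.051),("base_hole",.04),("pin",0.1)):
        for d in imaging.mark_of("wrist",n)[:2]: print(n,d["point"],d["confidence"],at_z(d["point"],z,"wrist",P).round(4))
    print(arm.get_tool_pos())
cv2.imwrite("pics/w4.png",cv2.resize(np.hstack([i[80:280,150:350] for i in ims]),(800,400),interpolation=cv2.INTER_CUBIC))
i=imaging.snapshot("top")
for n,z in (("tray_hole",.051),("knob_top",.21)):
    for d in imaging.mark_of("top",n)[:1]: print(n,d["point"],d["confidence"],at_z(d["point"],z,"top").round(4))
print(arm.get_time())
E
```

```text
[-0.79637707  0.53566869  0.93312047  1.96139094 -0.54168846  0.91607616
  2.16841508]
tray_hole [251.9, 190.3] 0.67 [0.4861 0.0686 0.051 ]
base_hole [251.3, 187.7] 0.65 [0.487  0.0682 0.04  ]
base_hole [472.8, 239.1] 0.3 [0.5001 0.3083 0.04  ]
pin [251.5, 225.9] 0.7 [0.5017 0.071  0.1   ]
pin [13.6, 287.0] 0.65 [ 0.5986 -0.1267  0.1   ]
[0.47501137 0.06570084 0.20002553]
tray_hole [243.3, 185.4] 0.93 [0.4862 0.0657 0.051 ]
base_hole [248.0, 182.6] 0.64 [0.4861 0.0697 0.04  ]
pin [250.9, 227.4] 0.65 [0.5021 0.0753 0.1   ]
[0.48816297 0.07166736 0.1707401 ]
tray_hole [243.2, 221.5] 0.66 [0.4869 0.0664 0.051 ]
knob_top [227.7, 160.1] 0.55 [0.6095 0.0939 0.21  ]
12.4583
```

View pics/w4.png

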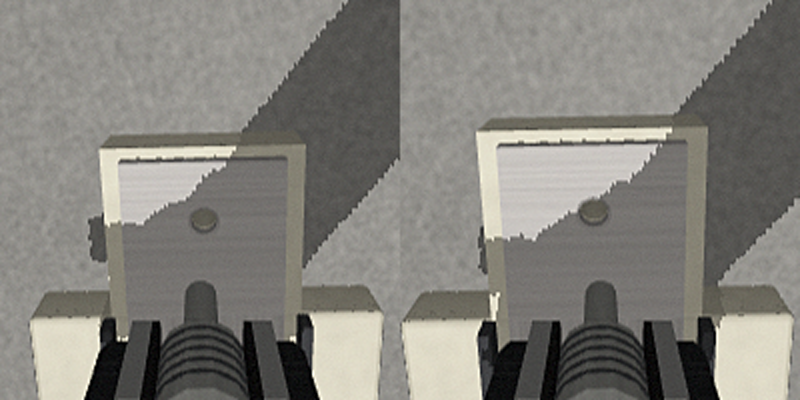

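The tray hole is at (251.5,189.5) in the first view and (246.5,185.5) in the second, so the network's second column was about 3 px off. The pin's shank stands clear of it. I'll approach to just above the hole and measure it again from there.

```bash
python3 - <<'E'
from h import *
P=pose("wrist"); i,T=P
b=at_z((246.5,185.5),.051,"wrist",P)
T1=T.copy(); T1[:3,3]+=np.array([.47501137,.06570084,.20002553])-arm.get_tool_pos()
a=at_z((251.5,189.5),.051,"wrist",(i,T1)); print(a,b)
h=(a+b)/2
arm.line_to([h[0],h[1],.118],velocity=.12)
P=pose("wrist"); im=imaging.snapshot("wrist")
for n,z in (("tray_hole",.051),("base_hole",.04),("pin",.118-.041)):
    for d in imaging.mark_of("wrist",n)[:2]: print(n,d["point"],d["confidence"],at_z(d["point"],z,"wrist",P).round(4))
i=imaging.camera_info("wrist"); Ti=np.linalg.inv(P[1]); c=Ti[:3,:3]@np.array([h[0],h[1],.051])+Ti[:3,3]
print("pred",i["fx"]*c[0]/c[2]+i["cx"],i["fy"]*c[1]/c[2]+i["cy"],arm.get_tool_pos(),arm.get_ft_force())
cv2.imwrite("pics/w5.png",cv2.resize(im[180:260,200:300],(800,640)[:1]+(600,),interpolation=cv2.INTER_CUBIC))
E
```

```text
[0.48544305 0.06914696 0.051     ] [0.48673894 0.06865256 0.051     ]
tray_hole [247.6, 209.9] 0.9 [0.4872 0.0671 0.051 ]
base_hole [247.1, 205.4] 0.62 [0.488  0.0668 0.04  ]
pin [250.9, 230.5] 0.94 [0.4907 0.0701 0.077 ]
pred 250.35923640010927 208.86479985040714 [0.48672543 0.06892959 0.11875455] [-0.03728184 -1.02359601 -1.34975831]
```

View pics/w5.png

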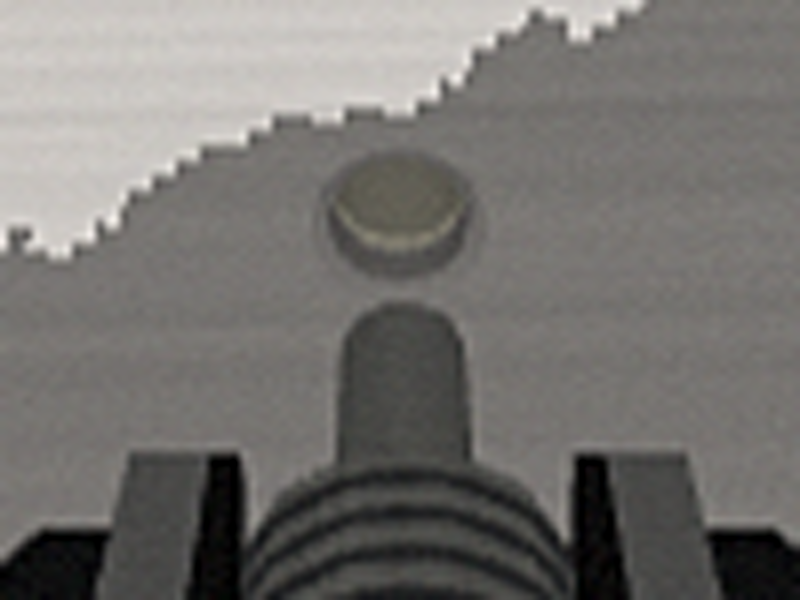

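The hole is at (250,208.4) against a prediction of (250.4,208.9), and the foot is at about (250.5,226), leaning roughly 1 mm forward. I'll shift back by 0.8 mm and lower it while watching the force.

```bash
cat > ins.py <<'E'
from h import *
f=np.array([np.cos(.187),np.sin(.187)])
h=np.array([.48609,.06890])-.0008*f; l=np.array([-f[1],f[0]])
p0=arm.get_tool_pos(); F0=arm.get_ft_force()
offs=[(0,0)]+[(r*np.cos(a),r*np.sin(a)) for r in (.0012,.0024) for a in np.arange(0,6.28,np.pi/3)]
def lower(xy,z,zend,lim):
    while z>zend:
        z=max(z-.003,zend); arm.line_to([*xy,z],velocity=.05)
        F=arm.get_ft_force()-F0
        if F[2]>lim: return z,F
    return z,F
arm.line_to([*h,.096],velocity=.1); F0=arm.get_ft_force()
for o in offs:
    xy=h+o[0]*f+o[1]*l
    arm.line_to([*xy,.095],velocity=.1)
    z,F=lower(xy,.095,.083,4); print(o,z,F.round(1))
    if z<=.0835 and F[2]<4: break
    arm.line_to([*xy,.095],velocity=.1)
else: raise SystemExit("no hole")
z,F=lower(xy,z,.0535,8); print(z,F.round(1),arm.get_tool_pos(),arm.get_time(),arm.get_wrist_torque())
E
python3 ins.py
```

```text
(0, 0) 0.083 [-0.   1.  -1.5]
0.0535 [-0.3  1.  -1.6] [0.48518951 0.0687595  0.05335772] 17.3583 [0.02500365 0.02333552 0.01126616]
```

It went in on the first try without resistance. Release, back off and verify.

```bash
python3 - <<'E'
from h import *
arm.move_gripper(.6); arm.pause(.2)
p=arm.get_tool_pos(); arm.line_to([p[0],p[1],.16],velocity=.12)
arm.line_to([p[0]-.02,p[1],.25],velocity=.25); arm.move_gripper(0)
P=pose("wrist"); im=imaging.snapshot("wrist"); s=imaging.snapshot("top")
for n,z in (("pin_head",.067),("knob_top",.21)):
  for c in("wrist","top"):
    for d in imaging.mark_of(c,n)[:2]: print(n,c,d["point"],d["confidence"],at_z(d["point"],z,c,P if c=="wrist" else None).round(4))
for c in("wrist","top"):
    for d in imaging.trace(c,"palm_knob")[:1]: print(c,d["box"],d["confidence"])
cv2.imwrite("pics/w6.png",np.hstack([im[100:384,80:430],cv2.resize(s[140:250,185:295],(284,284))]))
print(arm.get_time(),arm.get_tool_pos(),arm.get_ft_force())
E
```

```text
pin_head wrist [244.1, 188.2] 0.88 [0.4858 0.066  0.067 ]
pin_head top [372.9, 227.3] 0.44 [ 0.4751 -0.256   0.067 ]
pin_head top [239.1, 179.6] 0.42 [0.592  0.0779 0.067 ]
knob_top top [230.0, 159.3] 0.67 [0.6113 0.0889 0.21  ]
knob_top top [232.2, 161.0] 0.65 [0.6075 0.0839 0.21  ]
wrist [206.4, 275.6, 290.4, 361.0] 0.56
top [216.6, 148.4, 252.2, 186.1] 0.57
20.45 [0.46530654 0.06879371 0.25001962] [-0.1119621  -1.13534713  0.50396575]
```

View pics/w6.png

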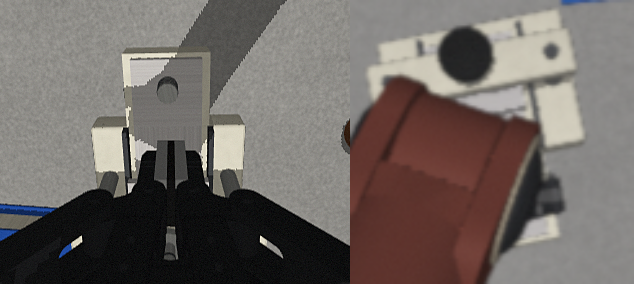

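The pin's head sits in the tray at about (247,190) in the full wrist picture and the gripper is free of it. Now the knob.

```bash
python3 - <<'E'
from h import *
P=pose("wrist"); print("head top",at_z((247,190),.083,"wrist",P))
k=np.array([.48609+.125*np.cos(.183),.0689+.125*np.sin(.183)]); print(k, arm.get_opening())
arm.line_to([*k,.25],velocity=.15); arm.line_to([*k,.217],velocity=.1); arm.pause(.3)
F0=arm.get_ft_force()[2]; z=.217; zs=[]
while z>.2035:
    z-=.001; arm.line_to([*k,z],velocity=.04); F=arm.get_ft_force()[2]-F0; zs.append((round(arm.get_tool_pos()[2],5),round(F,2)))
    if F>8.5: break
print(zs,arm.get_time())
E
```

```text
head top [0.48249187 0.06886672 0.083     ]
[0.60900277 0.09164754] -0.0010385360876948128
[(np.float64(0.21597), np.float64(-0.99)), (np.float64(0.21489), np.float64(-0.79)), (np.float64(0.21391), np.float64(-0.49)), (np.float64(0.21292), np.float64(-0.16)), (np.float64(0.21192), np.float64(-0.33)), (np.float64(0.21091), np.float64(-0.2)), (np.float64(0.21026), np.float64(1.35)), (np.float64(0.20996), np.float64(5.91)), (np.float64(0.20909), np.float64(4.86)), (np.float64(0.20821), np.float64(6.44)), (np.float64(0.20734), np.float64(6.86)), (np.float64(0.20641), np.float64(7.75)), (np.float64(0.20551), np.float64(6.96)), (np.float64(0.20463), np.float64(7.72))] 25.85
```

Contact was at z = 0.2101, and force and travel agree with the spring. I'll continue to 12 mm by the measured height.

```bash
python3 - <<'E'
from h import *
p=arm.get_tool_pos(); k=[.60900277,.09164754]; z=.2030; t=.1981
for _ in range(25):
    e=arm.get_tool_pos()[2]-t
    if abs(e)<.0002: break
    z-=np.clip(e*.8,-.001,.001); arm.line_to([*k,z],velocity=.03)
arm.pause(.5)
print(z,arm.get_tool_pos(),arm.get_ft_force(),arm.get_time())
im=imaging.snapshot("scene"); w=imaging.snapshot("top")
cv2.imwrite("pics/f.png",np.hstack([cv2.resize(im[170:280,230:340],(400,400),interpolation=2),cv2.resize(w[130:260,170:300],(400,400),interpolation=2)]))
print(imaging.trace("scene","palm_knob")[:1] and imaging.trace("scene","palm_knob")[0]["box"])
E
```

```text
0.19583481590955854 [0.60923456 0.09154847 0.19824728] [-3.76518264  0.56811321 10.94143713] 28.35
[264.6, 196.8, 300.0, 243.9]
```

View pics/f.png

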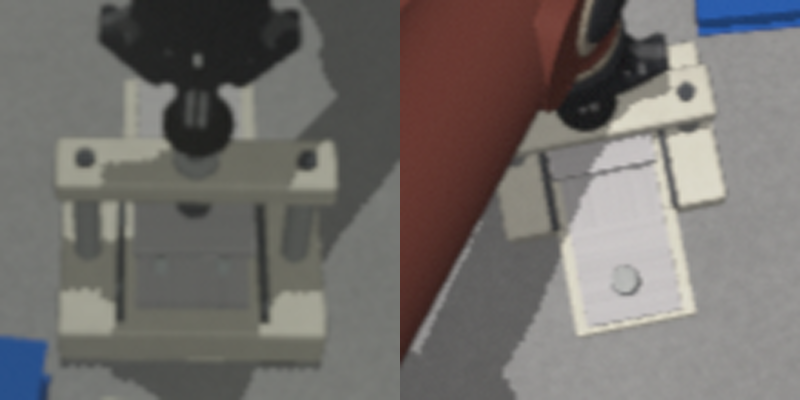

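The final picture shows the knob pressed down under the closed fingers, at crop (197,120). The pin's head lies on the tray at crop (625,279), with the tray still fully in. Force and depth both match 12 mm, so I'm handing it in.

```bash
python3 - <<'E'
from h import *
print(arm.get_tool_pos()[2],arm.get_ft_force()[2]); print(finish_job())
E
```

```text
0.19825349454237845 11.472488719115923
the job is handed in; nothing more can be done
None
```

The job is handed in: the pin is through the tray into the base and released, with its head seen on the tray (seating depth not measured). The knob is still held about 12 mm down at 11.5 N, and about 28 s of the 58 s were used.

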